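# Tap a stencilled slab home in the blasting jig

### The job

Pick up the wooden tapping block by its grip and use it to nudge the stone slab along the jig into the hood, in short light taps of about a centimetre with the block let off the slab between taps, until the slab is fully home against the stop hidden inside. Do not drive the stop back, touch the slab with the gripper or disturb the other things on the bench. Then stand the block upright in the middle of the rubber mat and let go.

Things in the scene. Friction and masses are not known exactly. Their poses are not given: they have to be found in the camera images.
- jig: Fixed steel jig, bed 360 x 150 mm, surface 10 mm above the bench. The slab is pushed along the jig's +x. Origin: on its centre line, on the bench, 165 mm from the bed's near (-x) end. Two rails, 104 mm apart inside, tops 22 mm above the bench, from x=-150 to +150 mm, guide the slab.
- hood_mouth (a point): Middle of the mouth of the grey hood on the jig, at bed height, 25 mm ahead (+x) of the jig's origin; same axes. Hood 150 mm long, 136 wide, open towards -x, top 61 mm above the bench, ceiling 58. A clamped stop bar is hidden inside: its face is 40 to 70 mm inside the mouth, different every time.
- slab_mid (a point): Centre (half-way up) of the loose stone slab, 140 mm long (x, along the jig), 100 wide, 25 thick, about 0.9 kg, paper stencil on top. Lies on the bed between the rails, 2 mm play a side, front end near the hood. Tap its rear (-x) face, 70 mm behind this point. It must slide 55 to 95 mm to the stop; dry friction (3 to 7 N), stays where left.
- block_mid (a point): Centre of the wooden tapping block, half-way up (47.5 mm over its underside), 0.25 kg, standing on the bench. Foot 60 mm (its x) by 80 (its y) by 30 high; on its middle an upright grip 28 (x) by 44 (y), from 30 to 95 mm up. Either 80 mm wide face (30 mm from the centre along +x or -x) is for tapping; the foot fits between the rails.
- mat: Black rubber mat fixed on the bench, 160 x 160 x 4 mm. Origin: centre of its underside. It lies to one side of the jig and the block stands on the other side; which is which changes.
- feeler (a joint): Sprung feeler pin in the middle of the stop (m): 0 = standing 10 mm out in front of the stop face, 0.010 = pushed in flush, i.e. slab against the stop. Weak spring (about 1 N), which cannot push the slab back. A steel pin with a round end, sticking out of the back of the hood, moves out with it.
- stop_shift (a joint): How far the stop has been driven back from its setting (m): 0 at the start. It is held by clamping friction and slips at about 40 N.
- can: Bystander: orange spray can, 66 mm across, 190 tall. Origin at the centre of its underside.
- brush: Bystander: wooden wire brush, 260 x 30 x 26 mm. Origin: centre of its underside.
- offcut: Bystander: pale stone offcut, 100 x 150 x 30 mm. Origin: centre of its underside.
Things that resemble listed ones, but are neither listed nor needed, are in the scene too. Several things have the shape of the mat; the one meant has the colours described above. Of the things that look like the part that bears block_mid, the smaller one is meant.

How it is judged:
By the outcome, as a careful person would: the job done as asked, in the order asked, and still so for the second after the job is handed in, with the robot touching nothing.
It also fails if it takes over 72 s, if anything falls off the work surface, if the arm or the gripper's body presses on something with over 40 N, if the wrist force passes 120 N, or if a joint passes its speed limit or range.

### The arm

A 6-joint arm with a two-finger parallel gripper is mounted at the origin on the work surface. World frame = base frame: x ahead of the robot, y to its left, z up, the work surface at z = 0. Lengths are in m, angles in rad, forces in N, time in s.
With the tool pointing down it reaches from about 0.425 to 0.95 m from the base axis. Payload 3.5 kg.
Tool frame: the origin (TCP) lies on the centre line of the jaws, within the pads' length; the fingertips stand 11 mm ahead of it and the grasp point (between the pads) lies 8 mm behind it; z points along the fingers, y is the line along which they close (so a half turn about z gives the same grasp; the last joint's range is limited). The gripper opens to 85 mm and grips with 20 to 120 N. Pads are 22 mm wide; open, the fingers measure 114 mm over their backs; the gripper's body (76 mm by 85 mm) begins 54 mm behind the grasp point. The pads swing forward as they close: fully open they stand 13 mm farther back than shut.
Start: joints at [-1.328, 0.286, 1.577, -0, 1.279, -0.15], TCP at [0.258, -0.624, 0.242] pointing down, gripper open.
Joint ranges: [-2.77, 2.77], [-0.9, 2.22], [0.21, 2.48], [-1.53, 4.67], [0.24, 2.81], [-2.84, 2.84]. Speed limits (rad/s): [2.79, 2.79, 3.14, 3.14, 3.14, 3.14].

### API

Orientations are given as a unit quaternion [x, y, z, w].
In Python, from plant import ctrl gives the robot as it stands.
- The arm moves only by the tool step_arm, never from a script. Its argument "motion" is a list of rows, each an object with "offset": the shift along the tool's x, y, z in m, a list of three; "twist": the turn about the tool's z in degrees. A call has 1 to 12 rows; each row is the pose to reach, as a shift and turn from the pose commanded when the call began, along the tool's axes at that moment; what a row does not reach only later rows make up. A row lasts 1/10 s, in which the tool goes at most 50 mm and 8.59 degrees, less where a joint would pass 70% of its speed; a pose out of reach is approached as far as the arm can. A call with a gripper value outside its range is refused whole. "gripper" is the finger opening in m, from 0 to 0.0854, set as the call begins (left out, the last holds). The fingers move at their own pace and stop on an object; "grip_force" is the grip in N (left out, the last holds). Time passes only in rows, so rows that repeat a pose let the fingers close. It gives the time, the measured TCP pose, the force, the opening and the grip force at its end, in the units of the state.
- ctrl.get_state(): the state, without advancing time (a new reading comes with each control period).
- ctrl.read_camera(name): name is "scene" or "side" or "wrist"; returns the picture (384x512x3 uint8, blue, green, red); there is no depth.
- ctrl.calibration(name): a dict with "fx", "fy", "cx", "cy" (pixels), "cam_to_world" (4x4, takes a point from camera to world coordinates). Camera axes: x right, y up, looking along -z (the intrinsics and any distortion apply to the point x, -y, -z); pixel columns grow to the right and rows downward; lengths in m; the calibration is good to about 2 mm. A picture is of the moment at which its call begins: read the wrist's pose just before it. calibration takes no time and is no camera call; for the wrist camera it gives the pose at the moment of the call.
- ctrl.sign_off(): hands the job in; it is judged then, once.
The state is a dict: "time": time; "qpos": joint angles; "dq": joint speeds; "joint_efforts": joint torques, N m; "eef_pos": TCP position; "tcp_rot": TCP orientation; "contact_force": force on the tool from outside, world axes, zero at the start; "wrist_torque": the same for the moment, N m; "opening": opening from 0.0 (shut) to 1.0 (fully open); "finger_force": force on a finger pad.
Only numpy, scipy, OpenCV 4.12 (cv2) and the standard library are available. Lean on these libraries where they do the work, as an engineer would, in place of code of your own. Each camera call takes 0.05 s, during which the arm holds its last target. There are 200 camera calls.

## Working session

There is one attempt and no reset: what is moved stays moved. The work goes in short steps, Python scripts to look and compute and a tool call to move; the robot and the scene stay as the last step left them, time stands still between calls to the robot, and variables do not carry over. Pictures are saved under pics/ and viewed, at most 10 in all, crops included, and the job is handed in when it is done.

Besides the shell and the picture viewer there is one more tool, called after ">>>" in YAML: its name, and indented under it one key for each argument. step_arm: Moves the arm, as the interface text tells. Its arguments: {"type":"object","properties":{"motion":{"type":"array"},"gripper":{"type":"number"},"grip_force":{"type":"number"}},"required":["motion"]}

```bash
mkdir -p pics; ls; cat > h.py <<'E'
import numpy as np, cv2
from plant import ctrl
def cal(n):
    c=ctrl.calibration(n); return c
def ray(c,u,v):
    T=np.array(c["cam_to_world"]); d=np.array([(u-c["cx"])/c["fx"],-(v-c["cy"])/c["fy"],-1.])
    return T[:3,3],T[:3,:3]@d
def onz(c,u,v,z):
    o,d=ray(c,u,v); return o+d*(z-o[2])/d[2]
def proj(c,p):
    T=np.array(c["cam_to_world"]); q=T[:3,:3].T@(np.array(p)-T[:3,3])
    return np.array([c["cx"]+c["fx"]*q[0]/-q[2], c["cy"]-c["fy"]*q[1]/-q[2]])
def tri(c1,p1,c2,p2):
    o1,d1=ray(c1,*p1);o2,d2=ray(c2,*p2)
    s=np.linalg.lstsq(np.c_[d1,-d2],o2-o1,rcond=None)[0]
    a=o1+d1*s[0];b=o2+d2*s[1]; return (a+b)/2,np.linalg.norm(a-b)
E
python3 - <<'E'
from h import *
for n in("scene","side"):
    i=ctrl.read_camera(n);cv2.imwrite(f"pics/{n}0.png",i)
    c=cal(n);print({k:np.round(v,3) for k,v in c.items()})
s=ctrl.get_state();print(s)
E
```

```text
pics
{'fx': np.float64(355.15), 'fy': np.float64(355.15), 'cx': np.float64(252.854), 'cy': np.float64(187.706), 'cam_to_world': array([[-0.566, -0.611,  0.554,  1.177],
       [ 0.825, -0.428,  0.37 ,  0.283],
       [ 0.011,  0.666,  0.746,  0.989],
       [ 0.   ,  0.   ,  0.   ,  1.   ]])}
{'fx': np.float64(409.342), 'fy': np.float64(409.342), 'cx': np.float64(248.919), 'cy': np.float64(191.216), 'cam_to_world': array([[-0.816,  0.428, -0.388, -0.163],
       [-0.578, -0.597,  0.556,  0.738],
       [ 0.006,  0.678,  0.735,  1.244],
       [ 0.   ,  0.   ,  0.   ,  1.   ]])}
{'time': 0.1, 'qpos': array([-1.32800542e+00,  2.87095925e-01,  1.57803660e+00, -1.48206598e-05,
        1.27861570e+00, -1.49975245e-01]), 'dq': array([-0.00128635, -0.00201692, -0.00354893,  0.00192958,  0.00191367,
        0.00093613]), 'joint_efforts': array([ 5.58844295e-04, -4.07299161e+01, -2.93698347e+01, -1.47977194e-04,
        3.45088280e-03,  2.23442171e-06]), 'eef_pos': array([ 0.25825253, -0.62301877,  0.24106967]), 'tcp_rot': array([ 9.80777750e-01,  1.95125198e-01, -5.70859170e-05, -1.07629301e-03]), 'contact_force': array([0.42747126, 0.27569826, 0.36572949]), 'wrist_torque': array([ 0.00270575,  0.0331179 , -0.03415157]), 'finger_force': 0.0, 'opening': 1.0034368336187953}
```

View pics/scene0.png

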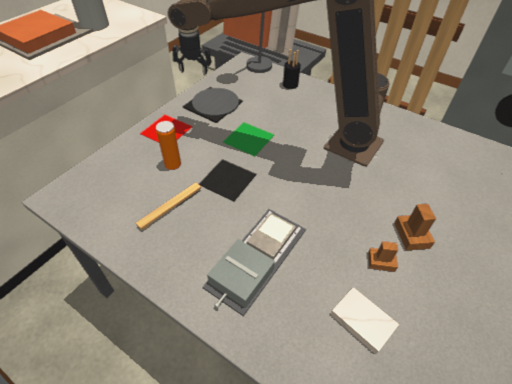

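View pics/side0.png

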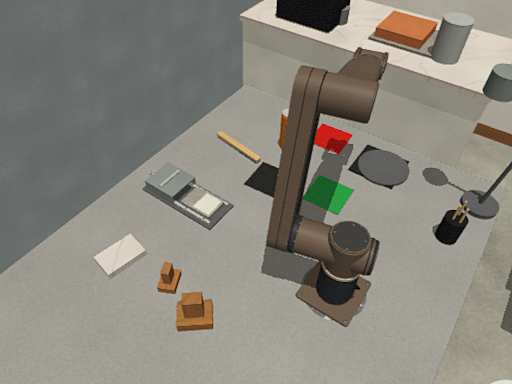

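Scene view: small block at (383,257), larger look-alike at (417,227). The black mat is at (228,179); other mat shapes are black under a disc (213,103), red (166,130) and green (249,139). The slab is at (271,236), the hood at (240,270), and the feeler pin at (221,300). I choose the small block and the plain black mat, and check both in a close crop.

```bash
python3 - <<'E'
from h import *
a=cv2.imread("pics/scene0.png");b=cv2.imread("pics/side0.png")
def cr(i,x,y,w=100,h=75,k=4):return cv2.resize(i[y:y+h,x:x+w],None,fx=k,fy=k,interpolation=cv2.INTER_CUBIC)
# scene jig (205,205)+100x105 ; 
j=cv2.resize(a[205:310,200:310],(440,420),interpolation=cv2.INTER_CUBIC)
k=cv2.resize(a[230:275,360:450],(360,180),interpolation=cv2.INTER_CUBIC)
l=cv2.resize(b[255:300,145:235],(360,180),interpolation=cv2.INTER_CUBIC)
m=np.zeros((600,800,3),np.uint8);m[:420,:440]=j;m[:180,440:]=k;m[180:360,440:]=l
n=cv2.resize(b[160:232,140:240],(333,240),interpolation=cv2.INTER_CUBIC);m[360:,440:773]=n
cv2.imwrite("pics/c1.png",m)
S,D=cal("scene"),cal("side")
def blobs(i,f,lo=60):
    n,l,s,c=cv2.connectedComponentsWithStats(f.astype(np.uint8));return [(c[q].round(1),s[q]) for q in range(1,n) if s[q][4]>lo],l
for nm,i,c in(("scene",a,S),("side",b,D)):
    g=cv2.cvtColor(i,cv2.COLOR_BGR2HSV)
    x0,y0=(360,190) if nm=="scene" else (145,250)
    f=np.zeros(g.shape[:2],bool);f[y0:y0+90,x0:x0+90]=(g[y0:y0+90,x0:x0+90,1]>110)
    print(nm,"brown",blobs(i,f)[0])
    x0,y0=(195,155) if nm=="scene" else (240,155)
    f=np.zeros(g.shape[:2],bool);f[y0:y0+50,x0:x0+70]=(g[y0:y0+50,x0:x0+70,2]<45)
    print("dark",blobs(i,f)[0])
    cs,_=cv2.findContours(f.astype(np.uint8),cv2.RETR_EXTERNAL,cv2.CHAIN_APPROX_NONE)
    q=cv2.boxPoints(cv2.minAreaRect(max(cs,key=cv2.contourArea)))
    ap=cv2.approxPolyDP(max(cs,key=cv2.contourArea),5,True)[:,0]
    for p in ap: print(p,onz(c,*p,.004).round(3))
E
```

```text
scene brown [(array([416.3, 227.9]), array([ 395,  204,   41,   46, 1286], dtype=int32)), (array([383.8, 256.7]), array([369, 241,  29,  30, 686], dtype=int32))]
dark []
[254 175] [ 0.39  -0.24   0.004]
[248 182] [ 0.433 -0.237  0.004]
side brown [(array([168.6, 278.5]), array([158, 262,  23,  32, 501], dtype=int32)), (array([193.9, 312.3]), array([ 176,  292,   37,   39, 1195], dtype=int32))]
dark [(array([303.4, 179.4]), array([297, 155,  13,  50, 182], dtype=int32)), (array([263.9, 178.7]), array([245, 163,  33,  34, 604], dtype=int32))]
[262 163] [ 0.543 -0.371  0.004]
[245 183] [ 0.533 -0.229  0.004]
[273 196] [ 0.397 -0.236  0.004]
[277 169] [ 0.469 -0.378  0.004]
```

View pics/c1.png

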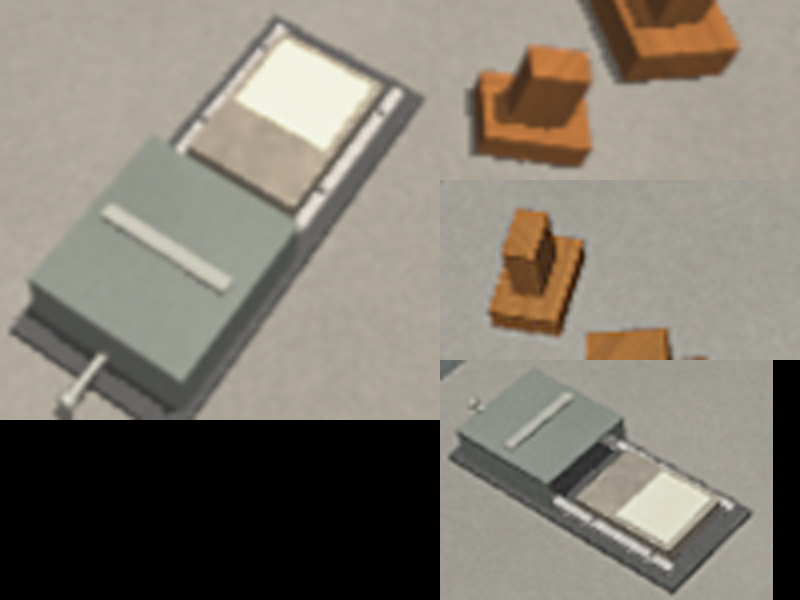

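```bash
python3 - <<'E'
from h import *
S,D=cal("scene"),cal("side")
def A(x,y):return(200+x/4,205+y/4)
def B(x,y):return(140+(x-440)/3.333,160+(y-360)/3.333)
def C(x,y):return(360+(x-440)/4,230+y/4)
def E(x,y):return(145+(x-440)/4,255+(y-180)/4)
def P(n,c,p,z):print(n,onz(c,*p,z).round(3))
def T(n,p,q):
    x,e=tri(S,p,D,q);print(n,x.round(3),"gap",round(e,4))
T("bedL",A(423,97),B(673,592)); T("bedR",A(278,17),B(750,512))
T("hoodmouthA",A(297,230),B(548,485));T("hoodmouthB",A(155,140),B(623,430))
T("hoodfarA",A(185,380),B(460,433))
T("hoodfarB",A(30,283),B(533,370))
T("slabrearA",A(380,82),B(668,545));T("slabrearB",A(285,35),B(720,497))
for p in((423,97),(278,17),(12,330)):P("bed S",S,A(*p),.01)
for p in((673,592),(750,512),(450,457)):P("bed D",D,B(*p),.01)
for p in((297,230),(155,140),(30,283)):P("hood S",S,A(*p),.061)
for p in((548,485),(623,430),(533,370),(460,433)):P("hood D",D,B(*p),.061)
for p in((530,47),(592,52),(585,100),(522,90)):P("grip S",S,C(*p),.095)
for p in((517,210),(547,212),(537,250),(503,245)):P("grip D",D,E(*p),.095)
for p in((473,152),(585,165)):P("foot S z0",S,C(*p),0)
P("foot S z30",S,C(478,72),.03)
P("foot D z0",D,E(490,325),0);P("foot D z0",D,E(557,335),0);P("foot D z30",D,E(583,240),.03)
a=cv2.imread("pics/scene0.png");b=cv2.imread("pics/side0.png")
for i,c,r,t in((a,S,(195,155,70,50),65),(b,D,(240,155,50,50),45)):
    x,y,w,h=r;g=(i[y:y+h,x:x+w].max(2)<t).astype(np.uint8)
    cs,_=cv2.findContours(g,cv2.RETR_EXTERNAL,cv2.CHAIN_APPROX_NONE);k=max(cs,key=cv2.contourArea)
    print(cv2.contourArea(k));[print("mat",q+[x,y],onz(c,*(q+[x,y]),.004).round(3)) for q in cv2.approxPolyDP(k,5,True)[:,0]]
E
```

```text
bedL [0.499 0.047 0.003] gap 0.0012
bedR [ 0.498 -0.099  0.006] gap 0.0014
hoodmouthA [0.691 0.038 0.051] gap 0.0014
hoodmouthB [ 0.685 -0.094  0.042] gap 0.0088
hoodfarA [0.834 0.037 0.052] gap 0.0006
hoodfarB [ 0.839 -0.096  0.052] gap 0.0003
slabrearA [0.528 0.017 0.036] gap 0.0008
slabrearB [ 0.527 -0.077  0.031] gap 0.0041
bed S [0.503 0.048 0.01 ]
bed S [ 0.501 -0.098  0.01 ]
bed S [ 0.86 -0.1   0.01]
bed D [0.495 0.051 0.01 ]
bed D [ 0.496 -0.095  0.01 ]
bed D [0.85  0.049 0.01 ]
hood S [0.696 0.041 0.061]
hood S [ 0.692 -0.091  0.061]
hood S [ 0.842 -0.093  0.061]
hood D [0.684 0.043 0.061]
hood D [ 0.671 -0.076  0.061]
hood D [ 0.831 -0.09   0.061]
hood D [0.827 0.042 0.061]
grip S [0.47  0.278 0.095]
grip S [0.448 0.318 0.095]
grip S [0.491 0.328 0.095]
grip S [0.509 0.287 0.095]
grip D [0.486 0.291 0.095]
grip D [0.465 0.278 0.095]
grip D [0.447 0.309 0.095]
grip D [0.472 0.322 0.095]
foot S z0 [0.514 0.276 0.   ]
foot S z0 [0.475 0.352 0.   ]
foot S z30 [0.465 0.253 0.03 ]
foot D z0 [0.48  0.351 0.   ]
foot D z0 [0.427 0.325 0.   ]
foot D z30 [0.456 0.255 0.03 ]
1166.5
mat [221 161] [ 0.402 -0.391  0.004]
mat [200 184] [ 0.544 -0.379  0.004]
mat [234 200] [ 0.534 -0.228  0.004]
mat [255 174] [ 0.383 -0.239  0.004]
602.0
mat [262 163] [ 0.543 -0.371  0.004]
mat [245 183] [ 0.533 -0.229  0.004]
mat [273 196] [ 0.397 -0.236  0.004]
mat [277 169] [ 0.469 -0.378  0.004]
```

Block centre is about (0.469, 0.302) with yaw about 26°. Jig is along world +x with its centre line at y≈-0.025, bed end at x≈0.499 and slab rear at x≈0.527. Mat centre is about (0.465, -0.307). All are consistent with the sizes given. I'm moving now, with a look over the jig on the way.

>>> step_arm:
  motion:
    - {"offset":[0.02,-0.017,-0.03],"twist":0}
    - {"offset":[0.06,-0.05,-0.06],"twist":0}
    - {"offset":[0.1,-0.084,-0.06],"twist":0}
    - {"offset":[0.138,-0.116,-0.06],"twist":0}
    - {"offset":[0.176,-0.148,-0.06],"twist":0}
    - {"offset":[0.214,-0.18,-0.06],"twist":0}
    - {"offset":[0.252,-0.212,-0.06],"twist":0}
    - {"offset":[0.29,-0.244,-0.06],"twist":0}
    - {"offset":[0.328,-0.276,-0.06],"twist":0}
    - {"offset":[0.366,-0.308,-0.06],"twist":0}
    - {"offset":[0.395,-0.332,-0.06],"twist":0}
    - {"offset":[0.41,-0.345,-0.06],"twist":0}

```text
time: 1.3
eef_pos: [0.5059, -0.1444, 0.3019]
tcp_rot: [0.98, 0.197, 0.0, -0.001]
contact_force: [-0.6, -0.8, 0.2]
opening: 0.999
finger_force: 0.0
```

```bash
python3 - <<'E'
from h import *
c=cal("wrist");i=ctrl.read_camera("wrist");cv2.imwrite("pics/w1.png",i);np.save("w1.npy",c,allow_pickle=True)
print({k:np.round(v,3) for k,v in c.items()})
s=ctrl.get_state();print(s["time"],s["eef_pos"],s["tcp_rot"],s["qpos"])
E
```

```text
{'fx': np.float64(333.737), 'fy': np.float64(333.737), 'cx': np.float64(256.566), 'cy': np.float64(191.769), 'cam_to_world': array([[ 0.387,  0.887,  0.251,  0.569],
       [-0.922,  0.373,  0.103, -0.118],
       [-0.002, -0.271,  0.962,  0.433],
       [ 0.   ,  0.   ,  0.   ,  1.   ]])}
1.35 [ 0.50641432 -0.14326188  0.30185177] [ 9.80314606e-01  1.97437421e-01  3.97392377e-04 -1.25682400e-03] [-0.46974267 -0.08700327  1.87136964  0.00252202  1.35816118  0.70303353]
```

View pics/w1.png

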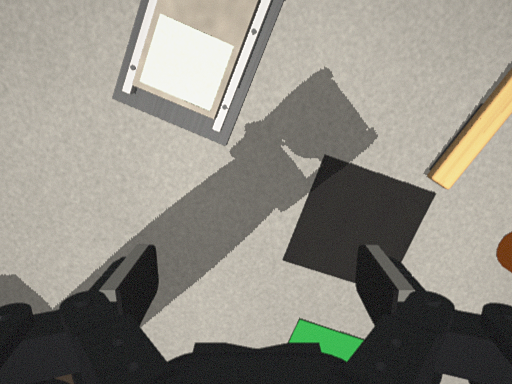

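Wrist view shows the jig's near end with corners (113,98) and (227,145), the slab rear edge from (137,80) to (212,111), and mat corners (325,155), (435,193) and (283,260).

```bash
python3 - <<'E'
from h import *
c=np.load("w1.npy",allow_pickle=True).item()
for n,p,z in(("bed",(113,98),.01),("bed",(227,145),.01),("railL far in",(160,0),.022),("railR far in",(262,0),.022),("railLout",(122,93),.022),("railRout near",(221,132),.022),("bedside L",(145,0),.01),("bedR",(286,0),.01),("slab",(137,80),.035),("slab",(212,111),.035),("stencil",(210,110),.035),("mat",(325,155),.004),("mat",(435,193),.004),("mat",(283,260),.004)):
    print(n,p,onz(c,*p,z).round(3))
E
```

```text
bed (113, 98) [0.5   0.044 0.01 ]
bed (227, 145) [ 0.501 -0.105  0.01 ]
railL far in (160, 0) [0.623 0.021 0.022]
railR far in (262, 0) [ 0.666 -0.083  0.022]
railLout (122, 93) [0.512 0.032 0.022]
railRout near (221, 132) [ 0.514 -0.093  0.022]
bedside L (145, 0) [0.618 0.041 0.01 ]
bedR (286, 0) [ 0.68  -0.107  0.01 ]
slab (137, 80) [0.534 0.015 0.035]
slab (212, 111) [ 0.535 -0.075  0.035]
stencil (210, 110) [ 0.535 -0.073  0.035]
mat (325, 155) [ 0.537 -0.227  0.004]
mat (435, 193) [ 0.547 -0.385  0.004]
mat (283, 260) [ 0.378 -0.238  0.004]
```

>>> step_arm:
  motion:
    - {"offset":[0.03,-0.025,0],"twist":0}
    - {"offset":[0.06,-0.05,0],"twist":0}
    - {"offset":[0.08,-0.085,0],"twist":-1}
    - {"offset":[0.092,-0.13,0],"twist":-2}
    - {"offset":[0.1,-0.175,0],"twist":-3}
    - {"offset":[0.108,-0.22,0],"twist":-4}
    - {"offset":[0.115,-0.265,0],"twist":-4}
    - {"offset":[0.12,-0.305,0],"twist":-4}
    - {"offset":[0.125,-0.33,0],"twist":-4}
    - {"offset":[0.125,-0.34,0],"twist":-4}

```text
time: 2.35
eef_pos: [0.4896, 0.2155, 0.3019]
tcp_rot: [0.973, 0.23, -0.0, -0.0]
contact_force: [-0.7, 0.2, 0.3]
opening: 1.004
finger_force: 0.0
```

```bash
python3 - <<'E'
from h import *
c=cal("wrist");i=ctrl.read_camera("wrist");cv2.imwrite("pics/w2.png",i);np.save("w2.npy",c,allow_pickle=True)
s=ctrl.get_state();print(s["time"],s["eef_pos"],s["tcp_rot"],s["qpos"])
print(proj(c,[.469,.302,.095]))
E
```

```text
2.4 [0.48944752 0.21561275 0.30189833] [ 9.73091327e-01  2.30419012e-01 -5.22713334e-04 -2.74339821e-04] [ 2.24905431e-01 -6.66554873e-02  1.85218327e+00  5.53299368e-04
  1.35711447e+00  1.33056754e+00]
[171.85341614 146.24024062]
```

View pics/w2.png

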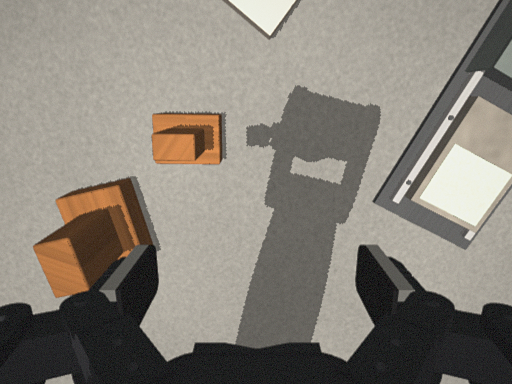

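```bash
python3 - <<'E'
from h import *
c=np.load("w2.npy",allow_pickle=True).item();i=cv2.imread("pics/w2.png")
g=cv2.cvtColor(i,cv2.COLOR_BGR2HSV);m=np.zeros(g.shape[:2],np.uint8)
m[95:175,140:235]=(g[95:175,140:235,1]>110)
k=max(cv2.findContours(m,0,1)[0],key=cv2.contourArea);print(cv2.minAreaRect(k),cv2.boundingRect(k),cv2.approxPolyDP(k,3,True)[:,0].tolist())
for p,z in(((153,114),.03),((219,114),.03),((219,163),.03),((153,163),.03),((186,138.5),.03)):print(p,onz(c,*p,z).round(4))
# height check of the grip's top: wrist centre of grip top vs scene/side centre
S,D=cal("scene"),cal("side")
for cc,p in((S,(389,248)),(D,(166.8,266))):
    o1,d1=ray(c,174.5,147.5);o2,d2=ray(cc,*p);s=np.linalg.lstsq(np.c_[d1,-d2],o2-o1,rcond=None)[0];print((o1+d1*s[0]).round(3),(o2+d2*s[1]).round(3))
print(onz(c,174.5,147.5,.095))
s=ctrl.get_state();print(s["eef_pos"],s["tcp_rot"])
E
```

```text
((186.5, 138.5), (49.0, 69.0), 90.0) (152, 114, 70, 50) [[152, 115], [156, 162], [219, 163], [220, 115]]
(153, 114) [0.4785 0.3473 0.03  ]
(219, 114) [0.5135 0.2778 0.03  ]
(219, 163) [0.4603 0.2531 0.03  ]
(153, 163) [0.4239 0.3254 0.03  ]
(186, 138.5) [0.4696 0.3011 0.03  ]
[0.464 0.302 0.074] [0.464 0.302 0.074]
[0.47  0.299 0.098] [0.469 0.297 0.098]
[0.46902509 0.29910204 0.095     ]
[0.48944752 0.21561275 0.30189833] [ 9.73091327e-01  2.30419012e-01 -5.22713334e-04 -2.74339821e-04]
```

Block centre is at (0.4694, 0.3005), yaw about 26°, and its grip top triangulates to about 0.098 m (0.095 expected). The gripper is already aligned.

>>> step_arm:
  motion:
    - {"offset":[0.01,-0.04,0],"twist":0}
    - {"offset":[0.02,-0.08,0.02],"twist":0}
    - {"offset":[0.02,-0.085,0.06],"twist":0}
    - {"offset":[0.02,-0.085,0.105],"twist":0}
    - {"offset":[0.02,-0.085,0.14],"twist":0}
    - {"offset":[0.02,-0.085,0.165],"twist":0}
    - {"offset":[0.02,-0.085,0.185],"twist":0}
    - {"offset":[0.02,-0.085,0.205],"twist":0}
    - {"offset":[0.02,-0.085,0.225],"twist":0}
    - {"offset":[0.02,-0.085,0.24],"twist":0}
    - {"offset":[0.02,-0.085,0.248],"twist":0}
    - {"offset":[0.02,-0.085,0.248],"twist":0}
  gripper: 0.085

```text
time: 3.6
eef_pos: [0.47, 0.2981, 0.0531]
tcp_rot: [0.973, 0.229, -0.001, 0.0]
contact_force: [-1.3, -0.1, -0.6]
opening: 0.996
finger_force: 0.0
```

>>> step_arm:
  motion:
    - {"offset":[0,0,0],"twist":0}
    - {"offset":[0,0,0],"twist":0}
    - {"offset":[0,0,0],"twist":0}
    - {"offset":[0,0,0],"twist":0}
    - {"offset":[0,0,0],"twist":0}
    - {"offset":[0,0,0],"twist":0}
    - {"offset":[0,0,0],"twist":0}
    - {"offset":[0,0,0],"twist":0}
  gripper: 0.03
  grip_force: 50

```text
time: 4.4
eef_pos: [0.4712, 0.2997, 0.0556]
tcp_rot: [0.973, 0.229, 0.001, -0.0]
contact_force: [-0.5, 1.1, 5.9]
opening: 0.51
finger_force: 52.0
```

>>> step_arm:
  motion:
    - {"offset":[0,0,-0.02],"twist":0}
    - {"offset":[0,0,-0.05],"twist":0}
    - {"offset":[-0.008,0.015,-0.08],"twist":1}
    - {"offset":[-0.023,0.045,-0.1],"twist":4}
    - {"offset":[-0.04,0.08,-0.1],"twist":8}
    - {"offset":[-0.06,0.118,-0.1],"twist":12}
    - {"offset":[-0.08,0.157,-0.1],"twist":16}
    - {"offset":[-0.1,0.196,-0.1],"twist":20}
    - {"offset":[-0.12,0.235,-0.1],"twist":23}
    - {"offset":[-0.136,0.267,-0.1],"twist":26}
    - {"offset":[-0.146,0.286,-0.1],"twist":27.2}
    - {"offset":[-0.15,0.295,-0.1],"twist":27.2}

```text
time: 5.6
eef_pos: [0.4668, -0.0336, 0.1532]
tcp_rot: [1.0, -0.007, -0.001, -0.0]
contact_force: [0.4, 0.5, -2.7]
opening: 0.506
finger_force: 51.9
```

>>> step_arm:
  motion:
    - {"offset":[0,0,0],"twist":0}
    - {"offset":[0,0,0],"twist":0}

```text
time: 5.8
eef_pos: [0.4674, -0.0311, 0.1537]
tcp_rot: [1.0, -0.006, -0.001, -0.0]
contact_force: [-0.6, 0.2, -2.7]
opening: 0.509
finger_force: 51.9
```

```bash
python3 - <<'E'
from h import *
np.save("w3.npy",cal("wrist"),allow_pickle=True)
w=ctrl.read_camera("wrist");s=ctrl.read_camera("side")
cv2.imwrite("w3.png",w);cv2.imwrite("s3.png",s)
m=np.zeros((384,800,3),np.uint8);m[:,:512]=w;m[:,512:]=cv2.resize(s[130:270,130:235],(288,384),interpolation=cv2.INTER_CUBIC)
cv2.imwrite("pics/c3.png",m)
t=ctrl.get_state();print(t["time"],t["eef_pos"],t["tcp_rot"],t["contact_force"],t["wrist_torque"],t["opening"])
E
```

```text
5.9 [ 0.46758685 -0.03076977  0.15395303] [ 9.99986270e-01 -5.21906690e-03 -3.91298294e-04 -2.61506123e-04] [ 0.03914724 -0.31153626 -2.68250712] [-0.00413458  0.00842754  0.03953314] 0.5134331582348409
```

View pics/c3.png

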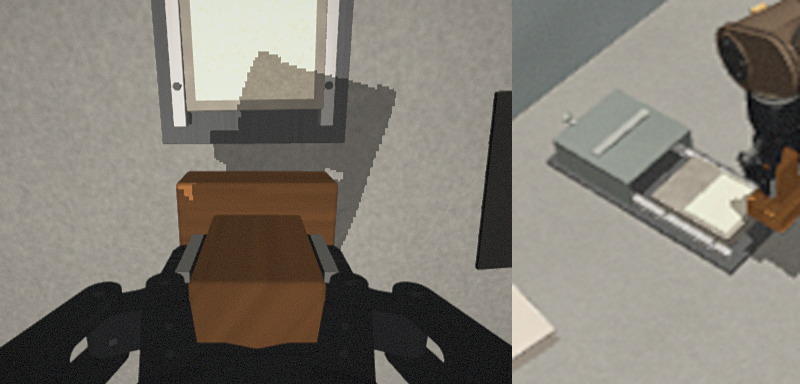

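```bash
python3 - <<'E'
from h import *
c=np.load("w3.npy",allow_pickle=True).item()
print(np.array(c["cam_to_world"])[:3,3].round(3))
for n,p,z in(("bed",(162,143),.01),("bed",(346,143),.01),("bed0",(152,0),.01),("bed0",(353,0),.01),("slabtop",(188,108),.035),("slabtop",(322,108),.035),("railL in",(187,126),.022),("railR in",(320,126),.022),("railL in",(184,0),.022),("railR in",(325,0),.022),("footfront top",(178,184),.13),("footfront top",(337,184),.13)):print(n,onz(c,*p,z).round(4))
i=cv2.imread("w3.png");print([int(x) for x in i[90:150,220].sum(1)],[int(x) for x in i[60:150,205,0]][::2])
E
```

```text
[ 0.536 -0.032  0.285]
bed [0.5    0.0465 0.01  ]
bed [ 0.4984 -0.1048  0.01  ]
bed0 [0.6052 0.0446 0.01  ]
bed0 [ 0.6035 -0.1034  0.01  ]
slabtop [0.5284 0.0182 0.035 ]
slabtop [ 0.5274 -0.0792  0.035 ]
railL in [0.5145 0.0225 0.022 ]
railR in [ 0.5134 -0.0807  0.022 ]
railL in [0.6019 0.0187 0.022 ]
railR in [ 0.6008 -0.0806  0.022 ]
footfront top [0.4958 0.0063 0.13  ]
footfront top [ 0.495 -0.07   0.13 ]
[688, 685, 678, 681, 687, 685, 684, 689, 688, 698, 558, 471, 484, 494, 484, 487, 485, 493, 489, 491, 352, 286, 298, 300, 308, 308, 308, 309, 313, 307, 306, 299, 311, 304, 316, 304, 305, 300, 321, 301, 216, 171, 167, 174, 154, 172, 170, 169, 180, 165, 166, 171, 171, 199, 280, 285, 280, 279, 278, 288] [212, 210, 215, 213, 217, 216, 215, 218, 222, 220, 220, 221, 222, 224, 220, 220, 218, 214, 221, 221, 178, 143, 149, 150, 151, 113, 95, 96, 101, 101, 100, 98, 105, 100, 101, 105, 104, 102, 104, 104, 103, 100, 139, 151, 145]
```

>>> step_arm:
  motion:
    - {"offset":[0,0,0.02],"twist":0}
    - {"offset":[0,0,0.045],"twist":0}
    - {"offset":[0,0,0.065],"twist":0}
    - {"offset":[0,0,0.08],"twist":0}
    - {"offset":[0,0,0.086],"twist":0}
    - {"offset":[0,0,0.086],"twist":0}
    - {"offset":[0,0,0.086],"twist":0}

```text
time: 6.6
eef_pos: [0.4685, -0.0316, 0.0691]
tcp_rot: [1.0, -0.006, 0.001, 0.0]
contact_force: [-0.2, 0.8, -1.9]
opening: 0.509
finger_force: 52.0
```

>>> step_arm:
  motion:
    - {"offset":[0.01,0,0],"twist":0}
    - {"offset":[0.02,0,0],"twist":0}
    - {"offset":[0.026,0,0],"twist":0}
    - {"offset":[0.029,0,0],"twist":0}
    - {"offset":[0.032,0,0],"twist":0}
    - {"offset":[0.035,0,0],"twist":0}
    - {"offset":[0.038,0,0],"twist":0}
    - {"offset":[0.04,0,0],"twist":0}

```text
time: 7.4
eef_pos: [0.5032, -0.0315, 0.067]
tcp_rot: [1.0, -0.005, -0.007, -0.001]
contact_force: [-12.3, 0.5, 6.0]
opening: 0.512
finger_force: 52.8
```

>>> step_arm:
  motion:
    - {"offset":[-0.004,0,-0.001],"twist":0}
    - {"offset":[-0.008,0,-0.002],"twist":0}
    - {"offset":[-0.01,0,-0.002],"twist":0}
    - {"offset":[-0.01,0,-0.002],"twist":0}

```text
time: 7.8
eef_pos: [0.4979, -0.0323, 0.0705]
tcp_rot: [1.0, -0.006, 0.0, 0.0]
contact_force: [-0.6, 0.5, -1.7]
opening: 0.512
finger_force: 51.9
```

```bash
python3 - <<'E'
from h import *
np.save("w4.npy",cal("wrist"),allow_pickle=True)
w=ctrl.read_camera("wrist");d=ctrl.read_camera("side");a=ctrl.read_camera("scene")
cv2.imwrite("w4.png",w);cv2.imwrite("d4.png",d);cv2.imwrite("a4.png",a)
m=np.zeros((600,800,3),np.uint8);m[:300,:400]=cv2.resize(w,(400,300));m[:300,400:]=cv2.resize(d[140:230,135:255],(400,300),interpolation=cv2.INTER_CUBIC);m[300:,:400]=cv2.resize(a[200:305,195:335],(400,300),interpolation=cv2.INTER_CUBIC)
cv2.imwrite("pics/c4.png",m)
t=ctrl.get_state();print(t["time"],t["eef_pos"],t["tcp_rot"],t["contact_force"],t["wrist_torque"],t["opening"])
E
```

```text
7.95 [ 0.49814413 -0.03234129  0.07052756] [ 9.99981315e-01 -6.09997336e-03  3.93357759e-04  7.14383622e-05] [ 0.7776779   0.57066364 -2.7534809 ] [ 0.01499041 -0.05999509  0.0128134 ] 0.5072614172242998
```

View pics/c4.png

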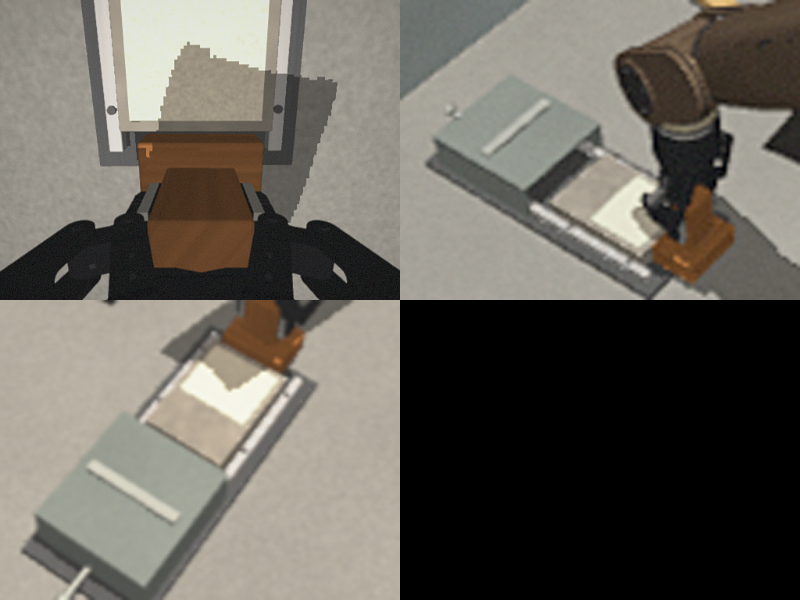

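```bash
cat > look.py <<'E'
from h import *
import sys
k=sys.argv[1]
c=cal("wrist");w=ctrl.read_camera("wrist");a=ctrl.read_camera("scene")
cv2.imwrite(f"w{k}.png",w);cv2.imwrite(f"a{k}.png",a)
t=ctrl.get_state();print(round(t["time"],2),t["eef_pos"].round(4),t["contact_force"].round(1))
# slab rear top edge: lowest strong dark-going edge above the block, in columns at the slab's left part
for y in(.005,-.015):
    r=np.arange(.5,.64,.0005);v=[]
    for x in r:
        u=proj(c,[x,y,.035]);v.append(cv2.getRectSubPix(w,(5,1),tuple(map(float,u))).mean() if 0<u[1]<383 else 255)
    g=np.gradient(cv2.GaussianBlur(np.array(v,np.float32)[:,None],(1,5),1)[:,0]);o=np.argsort(-g)[:1]
    print("slab rear edges",[(round(r[q],4),round(float(g[q]),1)) for q in sorted(o)])
b=cv2.imread("pics/scene0.png");R=np.s_[285:320,205:238]
d=cv2.absdiff(a[R],b[R]).max(2);print("pin changed px",int((d>30).sum()))
E
python3 look.py 5; python3 - <<'E'
import cv2,numpy as np
w=cv2.imread("w4.png");print(w[140:200,170].sum(1).tolist());print(w[140:200,190].sum(1).tolist())
E
```

```text
8.05 [ 0.4981 -0.0323  0.0704] [ 0.1  0.4 -2.7]
slab rear edges [(np.float64(0.532), 30.9)]
slab rear edges [(np.float64(0.5385), 16.1)]
pin changed px 0
[674, 676, 676, 681, 683, 682, 683, 685, 677, 683, 676, 677, 685, 708, 588, 353, 417, 489, 482, 479, 482, 478, 487, 478, 471, 480, 498, 458, 294, 274, 279, 294, 295, 287, 292, 296, 285, 292, 290, 280, 309, 304, 294, 286, 289, 289, 287, 300, 295, 292, 289, 305, 309, 281, 292, 287, 284, 291, 288, 293]
[676, 680, 684, 683, 685, 686, 686, 682, 684, 689, 690, 696, 695, 706, 583, 484, 474, 481, 490, 478, 490, 485, 495, 486, 495, 507, 503, 479, 285, 178, 174, 150, 152, 135, 156, 173, 162, 150, 143, 153, 157, 149, 175, 247, 284, 251, 322, 362, 361, 363, 354, 343, 360, 361, 362, 376, 366, 364, 369, 371]
```

>>> step_arm:
  motion:
    - {"offset":[0.004,0,0],"twist":0}
    - {"offset":[0.008,0,0],"twist":0}
    - {"offset":[0.012,0,0],"twist":0}
    - {"offset":[0.016,0,0],"twist":0}
    - {"offset":[0.018,0,0],"twist":0}
    - {"offset":[0.018,0,0],"twist":0}

```text
time: 8.65
eef_pos: [0.5125, -0.0319, 0.0692]
tcp_rot: [1.0, -0.005, -0.006, -0.001]
contact_force: [-8.7, -0.1, 3.2]
opening: 0.511
finger_force: 52.5
```

>>> step_arm:
  motion:
    - {"offset":[-0.004,0,0],"twist":0}
    - {"offset":[-0.008,0,0],"twist":0}
    - {"offset":[-0.01,0,0],"twist":0}
    - {"offset":[-0.01,0,0],"twist":0}

```text
time: 9.05
eef_pos: [0.5059, -0.0324, 0.0705]
tcp_rot: [1.0, -0.006, 0.0, 0.0]
contact_force: [-0.8, 1.2, -2.7]
opening: 0.508
finger_force: 51.9
```

```bash
python3 look.py 6
```

```text
9.15 [ 0.5062 -0.0324  0.0706] [ 0.8 -0.  -2.8]
slab rear edges [(np.float64(0.541), 30.8)]
slab rear edges [(np.float64(0.5475), 14.3)]
pin changed px 0
```

>>> step_arm:
  motion:
    - {"offset":[0.004,0,0],"twist":0}
    - {"offset":[0.008,0,0],"twist":0}
    - {"offset":[0.012,0,0],"twist":0}
    - {"offset":[0.016,0,0],"twist":0}
    - {"offset":[0.019,0,0],"twist":0}
    - {"offset":[0.019,0,0],"twist":0}
    - {"offset":[0.014,0,0],"twist":0}
    - {"offset":[0.009,0,0],"twist":0}
    - {"offset":[0.009,0,0],"twist":0}
    - {"offset":[0.009,0,0],"twist":0}

```text
time: 10.15
eef_pos: [0.5152, -0.0326, 0.0706]
tcp_rot: [1.0, -0.006, 0.001, 0.0]
contact_force: [0.8, -0.3, -1.6]
opening: 0.51
finger_force: 51.9
```

>>> step_arm:
  motion:
    - {"offset":[0.004,0,0],"twist":0}
    - {"offset":[0.008,0,0],"twist":0}
    - {"offset":[0.012,0,0],"twist":0}
    - {"offset":[0.016,0,0],"twist":0}
    - {"offset":[0.019,0,0],"twist":0}
    - {"offset":[0.019,0,0],"twist":0}
    - {"offset":[0.014,0,0],"twist":0}
    - {"offset":[0.009,0,0],"twist":0}
    - {"offset":[0.009,0,0],"twist":0}
    - {"offset":[0.009,0,0],"twist":0}

```text
time: 11.15
eef_pos: [0.5242, -0.0327, 0.0706]
tcp_rot: [1.0, -0.006, 0.001, 0.0]
contact_force: [-0.3, -0.5, -2.5]
opening: 0.51
finger_force: 51.9
```

```bash
python3 look.py 7
```

```text
11.25 [ 0.5243 -0.0327  0.0706] [-0.1  0.6 -1.9]
slab rear edges [(np.float64(0.559), 30.5)]
slab rear edges [(np.float64(0.566), 16.1)]
pin changed px 0
```

>>> step_arm:
  motion:
    - {"offset":[0.004,0,0],"twist":0}
    - {"offset":[0.008,0,0],"twist":0}
    - {"offset":[0.012,0,0],"twist":0}
    - {"offset":[0.016,0,0],"twist":0}
    - {"offset":[0.019,0,0],"twist":0}
    - {"offset":[0.019,0,0],"twist":0}

```text
time: 11.85
eef_pos: [0.5398, -0.0324, 0.0693]
tcp_rot: [1.0, -0.005, -0.005, -0.001]
contact_force: [-7.7, -0.6, 2.0]
opening: 0.509
finger_force: 52.5
```

>>> step_arm:
  motion:
    - {"offset":[-0.005,0,0],"twist":0}
    - {"offset":[-0.01,0,0],"twist":0}
    - {"offset":[-0.01,0,0],"twist":0}
    - {"offset":[-0.01,0,0],"twist":0}

```text
time: 12.25
eef_pos: [0.5332, -0.0328, 0.0706]
tcp_rot: [1.0, -0.006, 0.001, 0.0]
contact_force: [0.7, -0.3, -2.0]
opening: 0.509
finger_force: 51.9
```

```bash
python3 look.py 8
```

```text
12.35 [ 0.5333 -0.0328  0.0706] [-1.2 -0.1 -1.9]
slab rear edges [(np.float64(0.568), 32.6)]
slab rear edges [(np.float64(0.575), 17.1)]
pin changed px 0
```

>>> step_arm:
  motion:
    - {"offset":[0.004,0,0],"twist":0}
    - {"offset":[0.008,0,0],"twist":0}
    - {"offset":[0.012,0,0],"twist":0}
    - {"offset":[0.015,0,0],"twist":0}
    - {"offset":[0.018,0,0],"twist":0}
    - {"offset":[0.018,0,0],"twist":0}

```text
time: 12.95
eef_pos: [0.5478, -0.0325, 0.0694]
tcp_rot: [1.0, -0.005, -0.005, -0.001]
contact_force: [-7.7, 0.1, 2.7]
opening: 0.509
finger_force: 52.5
```

>>> step_arm:
  motion:
    - {"offset":[-0.005,0,0],"twist":0}
    - {"offset":[-0.01,0,0],"twist":0}
    - {"offset":[-0.01,0,0],"twist":0}
    - {"offset":[-0.01,0,0],"twist":0}

```text
time: 13.35
eef_pos: [0.5412, -0.0329, 0.0705]
tcp_rot: [1.0, -0.006, 0.001, 0.0]
contact_force: [-0.8, 0.1, -2.0]
opening: 0.509
finger_force: 51.9
```

```bash
cat >> look.py <<'E'
# pin shift along its axis: template match of round end, sub-pixel, against the first picture
K=6;f=lambda i:cv2.resize(i[280:320,200:240],None,fx=K,fy=K,interpolation=cv2.INTER_CUBIC)
A,B=f(a),f(b);T=B[10*K:28*K,8*K:24*K]
if k=="9": print([cv2.inRange(cv2.cvtColor(b,cv2.COLOR_BGR2HSV)[280:312,205:240],(0,0,150),(180,60,255)).sum(1)//255])
r=cv2.matchTemplate(A,B[int(14*K):int(27*K),int(10*K):int(22*K)],cv2.TM_CCOEFF_NORMED);_,v,_,p=cv2.minMaxLoc(r)
print("pin shift px",(p[0]/K-10,p[1]/K-14),round(v,3))
S=cal("scene");print("px per 10mm",proj(S,[.88,-.03,.03])-proj(S,[.87,-.03,.03]),proj(S,[.87,-.03,.03]))
E
python3 look.py 9
```

```text
13.45 [ 0.5413 -0.0329  0.0706] [ 0.6 -0.3 -2.9]
slab rear edges [(np.float64(0.576), 32.4)]
slab rear edges [(np.float64(0.583), 16.5)]
pin changed px 0
[array([25, 23, 21, 19, 17, 16, 14, 12, 11,  9,  8,  9,  8,  8, 10, 11, 12,
       12, 14, 15, 17, 16, 15, 17, 18, 18, 18, 19, 21, 23, 26, 30],
      dtype=uint64)]
pin shift px (0.0, 0.0) 1.0
px per 10mm [-2.20357512  2.80562364] [219.44515965 300.18029609]
```

>>> step_arm:
  motion:
    - {"offset":[0.004,0,0],"twist":0}
    - {"offset":[0.008,0,0],"twist":0}
    - {"offset":[0.012,0,0],"twist":0}
    - {"offset":[0.015,0,0],"twist":0}
    - {"offset":[0.018,0,0],"twist":0}
    - {"offset":[0.018,0,0],"twist":0}

```text
time: 14.05
eef_pos: [0.5558, -0.0326, 0.0694]
tcp_rot: [1.0, -0.005, -0.005, -0.001]
contact_force: [-7.5, 0.2, 2.5]
opening: 0.505
finger_force: 52.5
```

>>> step_arm:
  motion:
    - {"offset":[-0.005,0,0],"twist":0}
    - {"offset":[-0.01,0,0],"twist":0}
    - {"offset":[-0.01,0,0],"twist":0}
    - {"offset":[-0.01,0,0],"twist":0}

```text
time: 14.45
eef_pos: [0.5492, -0.0329, 0.0706]
tcp_rot: [1.0, -0.006, 0.001, 0.0]
contact_force: [0.5, 0.5, -2.5]
opening: 0.509
finger_force: 51.9
```

```bash
python3 look.py 10
```

```text
14.55 [ 0.5493 -0.033   0.0706] [ 0.8  0.5 -2.7]
slab rear edges [(np.float64(0.584), 32.0)]
slab rear edges [(np.float64(0.591), 16.5)]
pin changed px 0
pin shift px (0.0, 0.0) 1.0
px per 10mm [-2.20357512  2.80562364] [219.44515965 300.18029609]
```

>>> step_arm:
  motion:
    - {"offset":[0.004,0,0],"twist":0}
    - {"offset":[0.008,0,0],"twist":0}
    - {"offset":[0.012,0,0],"twist":0}
    - {"offset":[0.015,0,0],"twist":0}
    - {"offset":[0.018,0,0],"twist":0}
    - {"offset":[0.018,0,0],"twist":0}

```text
time: 15.15
eef_pos: [0.5638, -0.0327, 0.0694]
tcp_rot: [1.0, -0.006, -0.005, -0.001]
contact_force: [-8.4, 0.4, 0.8]
opening: 0.51
finger_force: 52.5
```

>>> step_arm:
  motion:
    - {"offset":[-0.005,0,0],"twist":0}
    - {"offset":[-0.01,0,0],"twist":0}
    - {"offset":[-0.01,0,0],"twist":0}
    - {"offset":[-0.01,0,0],"twist":0}

```text
time: 15.55
eef_pos: [0.5572, -0.033, 0.0706]
tcp_rot: [1.0, -0.006, 0.001, 0.0]
contact_force: [0.1, 0.7, -1.9]
opening: 0.511
finger_force: 51.9
```

```bash
python3 look.py 11
```

```text
15.65 [ 0.5573 -0.0331  0.0706] [ 0.9 -0.4 -2.5]
slab rear edges [(np.float64(0.592), 31.9)]
slab rear edges [(np.float64(0.599), 16.5)]
pin changed px 0
pin shift px (0.0, 0.0) 1.0
px per 10mm [-2.20357512  2.80562364] [219.44515965 300.18029609]
```

>>> step_arm:
  motion:
    - {"offset":[0.004,0,0],"twist":0}
    - {"offset":[0.008,0,0],"twist":0}
    - {"offset":[0.012,0,0],"twist":0}
    - {"offset":[0.015,0,0],"twist":0}
    - {"offset":[0.017,0,0],"twist":0}
    - {"offset":[0.017,0,0],"twist":0}

```text
time: 16.25
eef_pos: [0.5704, -0.0328, 0.0695]
tcp_rot: [1.0, -0.005, -0.006, -0.001]
contact_force: [-10.1, -0.5, 4.3]
opening: 0.508
finger_force: 52.6
```

>>> step_arm:
  motion:
    - {"offset":[-0.005,0,0],"twist":0}
    - {"offset":[-0.01,0,0],"twist":0}
    - {"offset":[-0.01,0,0],"twist":0}
    - {"offset":[-0.01,0,0],"twist":0}

```text
time: 16.65
eef_pos: [0.5642, -0.0331, 0.0706]
tcp_rot: [1.0, -0.006, 0.001, 0.0]
contact_force: [-0.6, -0.9, -3.1]
opening: 0.508
finger_force: 51.9
```

```bash
python3 look.py 12; python3 - <<'E'
import cv2,numpy as np
f=lambda p:cv2.resize(cv2.imread(p)[275:325,195:245],(400,400),interpolation=cv2.INTER_CUBIC)
cv2.imwrite("pics/pin.png",np.hstack([f("pics/scene0.png"),f("a12.png")]))
E
```

```text
16.75 [ 0.5642 -0.0331  0.0706] [ 0.2 -0.4 -2.6]
slab rear edges [(np.float64(0.5985), 33.1)]
slab rear edges [(np.float64(0.6055), 16.5)]
pin changed px 0
pin shift px (0.0, 0.0) 1.0
px per 10mm [-2.20357512  2.80562364] [219.44515965 300.18029609]
```

View pics/pin.png

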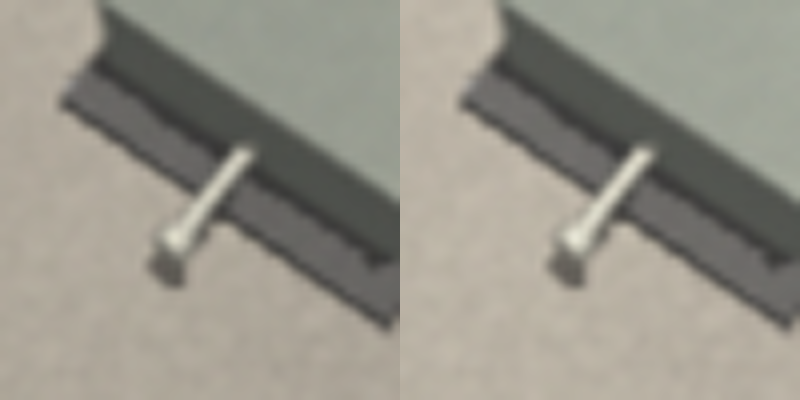

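The crop shows the pin head at the same place (219,305) as at the start, so the stop has not been reached yet.

>>> step_arm:
  motion:
    - {"offset":[0.004,0,0],"twist":0}
    - {"offset":[0.008,0,0],"twist":0}
    - {"offset":[0.012,0,0],"twist":0}
    - {"offset":[0.015,0,0],"twist":0}
    - {"offset":[0.018,0,0],"twist":0}
    - {"offset":[0.018,0,0],"twist":0}

```text
time: 17.35
eef_pos: [0.5787, -0.0329, 0.0696]
tcp_rot: [1.0, -0.005, -0.006, -0.0]
contact_force: [-9.6, 0.4, 4.3]
opening: 0.509
finger_force: 52.7
```

>>> step_arm:
  motion:
    - {"offset":[-0.005,0,0],"twist":0}
    - {"offset":[-0.01,0,0],"twist":0}
    - {"offset":[-0.01,0,0],"twist":0}
    - {"offset":[-0.01,0,0],"twist":0}

```text
time: 17.75
eef_pos: [0.5722, -0.0332, 0.0705]
tcp_rot: [1.0, -0.006, 0.001, 0.0]
contact_force: [0.2, -0.2, -1.8]
opening: 0.513
finger_force: 51.9
```

```bash
python3 look.py 13
```

```text
17.85 [ 0.5722 -0.0332  0.0706] [ 0.2  0.5 -2.7]
slab rear edges [(np.float64(0.607), 32.2)]
slab rear edges [(np.float64(0.614), 16.0)]
pin changed px 1
pin shift px (0.0, 0.0) 0.998
px per 10mm [-2.20357512  2.80562364] [219.44515965 300.18029609]
```

>>> step_arm:
  motion:
    - {"offset":[0.004,0,0],"twist":0}
    - {"offset":[0.008,0,0],"twist":0}
    - {"offset":[0.011,0,0],"twist":0}
    - {"offset":[0.013,0,0],"twist":0}
    - {"offset":[0.015,0,0],"twist":0}
    - {"offset":[0.015,0,0],"twist":0}

```text
time: 18.45
eef_pos: [0.5829, -0.0331, 0.0696]
tcp_rot: [1.0, -0.005, -0.007, -0.0]
contact_force: [-10.9, -0.2, 4.3]
opening: 0.511
finger_force: 52.7
```

>>> step_arm:
  motion:
    - {"offset":[-0.004,0,0],"twist":0}
    - {"offset":[-0.008,0,0],"twist":0}
    - {"offset":[-0.009,0,0],"twist":0}
    - {"offset":[-0.009,0,0],"twist":0}

```text
time: 18.85
eef_pos: [0.5782, -0.0333, 0.0706]
tcp_rot: [1.0, -0.006, 0.001, 0.0]
contact_force: [0.5, -0.1, -2.4]
opening: 0.507
finger_force: 51.8
```

```bash
python3 look.py 14
```

```text
18.95 [ 0.5783 -0.0333  0.0706] [ 0.2  0.3 -3. ]
slab rear edges [(np.float64(0.611), 33.1)]
slab rear edges [(np.float64(0.618), 15.8)]
pin changed px 18
pin shift px (-0.16666666666666607, 0.0) 0.933
px per 10mm [-2.20357512  2.80562364] [219.44515965 300.18029609]
```

```bash
cat > pin.py <<'E'
from h import *
import sys
def prof(p):
    i=cv2.imread(p);d=np.array([-.617,.787]);n=np.array([.787,.617]);o=np.array([219.4,301.5])+0*d
    s=np.arange(-2,18,.1);return s,np.array([[np.mean([cv2.getRectSubPix(i,(1,1),tuple(map(float,o+a*d+b*n))).mean() for b in np.arange(-1.5,1.6,.5)])] for a in s])[:,0]
s,p0=prof("pics/scene0.png")
for k in sys.argv[1:]:
    _,p=prof(f"a{k}.png");best=min((np.sqrt(np.mean((np.interp(s[40:150],s-h,p)-p0[40:150])**2)),h) for h in np.arange(0,6,.05)) if 1 else 0
    print(k,"shift px",round(best[1],2),"mm",round(best[1]/.357,1),"rms",round(best[0],1))
E
sed -i 's/np.interp(s\[40:150\],s-h,p)/np.interp(s[10:130],s-h,p)/;s/p0\[40:150\]/p0[10:130]/' pin.py
python3 pin.py 12 13 14
```

```text
12 shift px 0.0 mm 0.0 rms 9.1
13 shift px 0.1 mm 0.3 rms 10.6
14 shift px 1.55 mm 4.3 rms 10.2
```

>>> step_arm:
  motion:
    - {"offset":[0.004,0,0],"twist":0}
    - {"offset":[0.007,0,0],"twist":0}
    - {"offset":[0.009,0,0],"twist":0}
    - {"offset":[0.011,0,0],"twist":0}
    - {"offset":[0.0125,0,0],"twist":0}
    - {"offset":[0.0125,0,0],"twist":0}

```text
time: 19.55
eef_pos: [0.5861, -0.0331, 0.0695]
tcp_rot: [1.0, -0.006, -0.007, -0.0]
contact_force: [-11.3, 0.2, 4.8]
opening: 0.506
finger_force: 52.8
```

>>> step_arm:
  motion:
    - {"offset":[-0.004,0,0],"twist":0}
    - {"offset":[-0.008,0,0],"twist":0}
    - {"offset":[-0.009,0,0],"twist":0}
    - {"offset":[-0.009,0,0],"twist":0}

```text
time: 19.95
eef_pos: [0.5818, -0.0333, 0.0706]
tcp_rot: [1.0, -0.006, 0.001, 0.0]
contact_force: [-0.2, -0.2, -3.0]
opening: 0.508
finger_force: 51.8
```

```bash
python3 look.py 15;python3 pin.py 15
```

```text
20.05 [ 0.5818 -0.0333  0.0706] [-0.6 -0.2 -1.9]
slab rear edges [(np.float64(0.6145), 31.9)]
slab rear edges [(np.float64(0.621), 16.5)]
pin changed px 33
pin shift px (0.0, -0.16666666666666607) 0.91
px per 10mm [-2.20357512  2.80562364] [219.44515965 300.18029609]
15 shift px 2.8 mm 7.8 rms 10.7
```

>>> step_arm:
  motion:
    - {"offset":[0.004,0,0],"twist":0}
    - {"offset":[0.007,0,0],"twist":0}
    - {"offset":[0.009,0,0],"twist":0}
    - {"offset":[0.0105,0,0],"twist":0}
    - {"offset":[0.012,0,0],"twist":0}
    - {"offset":[0.013,0,0],"twist":0}
    - {"offset":[0.013,0,0],"twist":0}

```text
time: 20.75
eef_pos: [0.5886, -0.0332, 0.0697]
tcp_rot: [1.0, -0.005, -0.009, -0.001]
contact_force: [-16.4, -0.8, 9.0]
opening: 0.509
finger_force: 53.3
```

```bash
python3 look.py 16;python3 pin.py 16
```

```text
20.85 [ 0.5886 -0.0332  0.0696] [-16.4  -1.1   8.6]
slab rear edges [(np.float64(0.617), 33.1)]
slab rear edges [(np.float64(0.6235), 15.5)]
pin changed px 38
pin shift px (0.0, -0.16666666666666607) 0.92
px per 10mm [-2.20357512  2.80562364] [219.44515965 300.18029609]
16 shift px 3.5 mm 9.8 rms 10.7
```

>>> step_arm:
  motion:
    - {"offset":[0.001,0,0],"twist":0}
    - {"offset":[0.0015,0,0],"twist":0}
    - {"offset":[0.0015,0,0],"twist":0}

```text
time: 21.15
eef_pos: [0.5888, -0.0332, 0.0697]
tcp_rot: [1.0, -0.005, -0.011, -0.001]
contact_force: [-19.5, -1.2, 13.2]
opening: 0.51
finger_force: 53.6
```

```bash
python3 look.py 17;python3 pin.py 17
```

```text
21.25 [ 0.5888 -0.0332  0.0697] [-21.2  -0.8  13.5]
slab rear edges [(np.float64(0.617), 33.6)]
slab rear edges [(np.float64(0.6235), 15.3)]
pin changed px 38
pin shift px (0.0, -0.16666666666666607) 0.92
px per 10mm [-2.20357512  2.80562364] [219.44515965 300.18029609]
17 shift px 3.5 mm 9.8 rms 10.7
```

The slab is home: force rose from 16 to 21 N with no further movement, and the pin is out about 10 mm. I'm backing off, then going to the mat.

>>> step_arm:
  motion:
    - {"offset":[-0.006,0,0],"twist":0}
    - {"offset":[-0.015,0,0],"twist":0}
    - {"offset":[-0.03,0,0],"twist":0}
    - {"offset":[-0.045,0,-0.015],"twist":0}
    - {"offset":[-0.06,0,-0.045],"twist":0}
    - {"offset":[-0.075,0.01,-0.08],"twist":0}
    - {"offset":[-0.09,0.035,-0.1],"twist":-1}
    - {"offset":[-0.1,0.07,-0.1],"twist":-2}
    - {"offset":[-0.105,0.11,-0.1],"twist":-3}
    - {"offset":[-0.11,0.15,-0.1],"twist":-4}
    - {"offset":[-0.115,0.18,-0.1],"twist":-4.3}
    - {"offset":[-0.118,0.2,-0.1],"twist":-4.3}

```text
time: 22.45
eef_pos: [0.4753, -0.2345, 0.1709]
tcp_rot: [1.0, 0.031, 0.001, 0.001]
contact_force: [-0.1, 1.1, -2.3]
opening: 0.504
finger_force: 52.1
```

>>> step_arm:
  motion:
    - {"offset":[0,0,0],"twist":0}
    - {"offset":[0,0,0],"twist":0}

```text
time: 22.65
eef_pos: [0.4755, -0.2321, 0.1704]
tcp_rot: [1.0, 0.031, 0.0, -0.0]
contact_force: [-0.4, -0.2, -3.3]
opening: 0.513
finger_force: 52.1
```

```bash
python3 look.py 18;python3 pin.py 18; python3 - <<'E'
from h import *
c=cal("wrist");i=cv2.imread("w18.png");i=ctrl.read_camera("wrist");d=ctrl.read_camera("side");cv2.imwrite("d18.png",d);np.save("w18.npy",c,allow_pickle=True)
cv2.imwrite("pics/w18.png",i);t=ctrl.get_state();print(t["eef_pos"],t["tcp_rot"])
E
```

```text
22.75 [ 0.4756 -0.2311  0.1703] [-0.4  0.6 -2.8]
slab rear edges [(np.float64(0.596), 43.1)]
slab rear edges [(np.float64(0.5975), 43.1)]
pin changed px 36
pin shift px (0.0, -0.16666666666666607) 0.92
px per 10mm [-2.20357512  2.80562364] [219.44515965 300.18029609]
18 shift px 3.5 mm 9.8 rms 8.9
[ 0.47563734 -0.2309693   0.17026864] [ 9.99482557e-01  3.21652191e-02  7.01673656e-05 -1.07244360e-04]
```

View pics/w18.png

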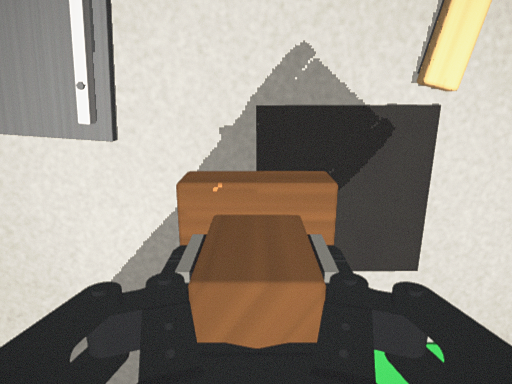

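```bash
python3 - <<'E'
from h import *
c=np.load("w18.npy",allow_pickle=True).item();P=[onz(c,*p,.004) for p in((256,105),(440,104),(418,270))];print(np.round(P,4),((P[0]+P[2])/2).round(4))
t=ctrl.get_state();x,y,z,w=t["tcp_rot"];a=2*np.arctan2(y,x);d=(P[0]+P[2])[:2]/2-t["eef_pos"][:2]
print("tool xy",np.array([[np.cos(a),np.sin(a)],[np.sin(a),-np.cos(a)]])@d)
E
```

```text
[[ 0.5372 -0.2265  0.004 ]
 [ 0.5483 -0.3848  0.004 ]
 [ 0.3894 -0.397   0.004 ]] [ 0.4633 -0.3118  0.004 ]
tool xy [-0.01749243  0.07982393]
```

>>> step_arm:
  motion:
    - {"offset":[-0.004,0.02,0],"twist":0}
    - {"offset":[-0.01,0.045,0.0],"twist":0}
    - {"offset":[-0.015,0.067,0.01],"twist":0}
    - {"offset":[-0.0175,0.079,0.03],"twist":0}
    - {"offset":[-0.0175,0.08,0.055],"twist":0}
    - {"offset":[-0.0175,0.08,0.075],"twist":0}
    - {"offset":[-0.0175,0.08,0.09],"twist":0}
    - {"offset":[-0.0175,0.08,0.1],"twist":0}
    - {"offset":[-0.0175,0.08,0.105],"twist":0}
    - {"offset":[-0.0175,0.08,0.107],"twist":0}
    - {"offset":[-0.0175,0.08,0.107],"twist":0}
    - {"offset":[-0.0175,0.08,0.107],"twist":0}

```text
time: 24.05
eef_pos: [0.4635, -0.3134, 0.0643]
tcp_rot: [1.0, 0.032, 0.001, 0.001]
contact_force: [0.3, -0.1, -2.7]
opening: 0.508
finger_force: 52.2
```

>>> step_arm:
  motion:
    - {"offset":[0,0,0.001],"twist":0}
    - {"offset":[0,0,0.002],"twist":0}
    - {"offset":[0,0,0.003],"twist":0}
    - {"offset":[0,0,0.003],"twist":0}

```text
time: 24.45
eef_pos: [0.4628, -0.3129, 0.0602]
tcp_rot: [1.0, 0.031, -0.0, -0.0]
contact_force: [0.1, 0.7, -2.3]
opening: 0.509
finger_force: 52.2
```

>>> step_arm:
  motion:
    - {"offset":[0,0,0.0005],"twist":0}
    - {"offset":[0,0,0.001],"twist":0}
    - {"offset":[0,0,0.0015],"twist":0}
    - {"offset":[0,0,0.0015],"twist":0}

```text
time: 24.85
eef_pos: [0.463, -0.313, 0.0597]
tcp_rot: [1.0, 0.032, -0.0, -0.0]
contact_force: [-2.9, 1.5, 5.4]
opening: 0.508
finger_force: 53.0
```

>>> step_arm:
  motion:
    - {"offset":[0,0,0],"twist":0}
    - {"offset":[0,0,0],"twist":0}
    - {"offset":[0,0,0],"twist":0}
    - {"offset":[0,0,0],"twist":0}
    - {"offset":[0,0,0],"twist":0}
    - {"offset":[0,0,0],"twist":0}
    - {"offset":[0,0,0],"twist":0}
  gripper: 0.08

```text
time: 25.55
eef_pos: [0.463, -0.3129, 0.0588]
tcp_rot: [1.0, 0.031, -0.0, -0.0]
contact_force: [0.2, -0.8, -0.7]
opening: 0.939
finger_force: 0.0
```

>>> step_arm:
  motion:
    - {"offset":[0,0,-0.01],"twist":0}
    - {"offset":[0,0,-0.03],"twist":0}
    - {"offset":[0,0,-0.06],"twist":0}
    - {"offset":[0,0,-0.1],"twist":0}
    - {"offset":[0,0,-0.14],"twist":0}
    - {"offset":[0,0,-0.17],"twist":0}
    - {"offset":[0,0,-0.18],"twist":0}
    - {"offset":[0,0,-0.18],"twist":0}

```text
time: 26.35
eef_pos: [0.4636, -0.3135, 0.241]
tcp_rot: [1.0, 0.031, 0.001, 0.002]
contact_force: [-0.7, 0.3, 0.4]
opening: 0.933
finger_force: 0.0
```

```bash
python3 look.py 19 | head -1;python3 pin.py 19; python3 - <<'E'
from h import *
w=cv2.imread("w19.png");a=cv2.imread("a19.png")
m=np.zeros((300,800,3),np.uint8);m[:,:400]=cv2.resize(w,(400,300));m[:,400:]=cv2.resize(a,(400,300));cv2.imwrite("pics/c19.png",m)
E
```

```text
26.45 [ 0.4623 -0.3123  0.2371] [-0.1  0.9  0.1]
19 shift px 3.55 mm 9.9 rms 6.4
```

View pics/c19.png

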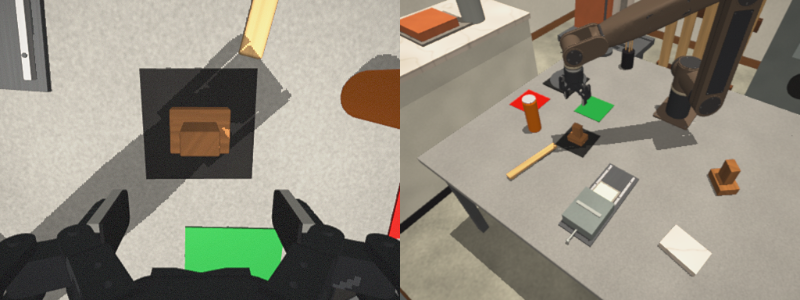

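The block stands upright, centred on the black mat (wrist view about (199,131), mat centre about (199,124) plus height parallax). The pin is still out 10 mm, and the other things are undisturbed.

```bash
python3 -c "
from plant import ctrl
print(ctrl.sign_off())"
```

```text
the job is handed in; nothing more can be done
None
```

Handed in at about 26 s: the slab is home against the stop (feeler pin out about 9.9 of 10 mm, no sign of the stop moving at the roughly 21 N I pressed with), and the block stands upright at the middle of the black mat, released.

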